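# Open the touch-latch medicine box on the bedside table

## Robot

A 6-joint arm with a two-finger parallel gripper is mounted at the origin on the work surface. World frame = base frame: x ahead of the robot, y to its left, z up, the work surface at z = 0. Lengths are in m, angles in rad, forces in N, time in s.
With the tool pointing down it reaches from about 0.3 to 0.775 m from the base axis. Payload 14.6 kg.
Tool frame: the origin (TCP) lies at the very end of the fingers, on their centre line; the grasp point (between the pads) lies 19 mm behind it (ctrl.hold_point_z is the z of the grasp point in the tool frame, in m); z points along the fingers, y is the direction in which the jaws open and shut (so a half turn about z gives the same grasp; the last joint's range is limited). The gripper opens to 94 mm and grips with 3 to 60 N. Pads are 16 mm wide; open, the fingers measure 119 mm over their backs; the gripper's body (75 mm by 177 mm) begins 78 mm behind the grasp point.
Start: joints at [-1.328, 0.3, 1.521, -0, 1.321, -0.067], TCP at [0.168, -0.524, 0.205] pointing down, gripper open.
Joint ranges: [-3.03, 3.03], [-0.79, 2.21], [0.23, 2.52], [-1.04, 4.18], [0, 3.07], [-2.55, 2.55]. Speed limits (rad/s): [2.22, 2.22, 2.57, 3.14, 3.14, 3.14].

## Interface

Orientations are given as [roll, pitch, yaw] about the fixed x, y, z axes, in that order (R = Rz(yaw) Ry(pitch) Rx(roll)).
In Python, from station import ctrl, cams, hand_in gives the robot as it stands.
- The arm moves only by the tool servo_tool, never from a script. Its argument "rows" is a list of rows, each a list of 7 numbers: the shift along the world's x, y, z in m, then the turn, a rotation vector about the world's x, y, z in rad, then the gripper command: -1 is shut, 1 is fully open, values between are in proportion. A call has exactly 8 rows; each row is the pose to reach, as a shift and turn from the pose measured when the call began; what a row does not reach only later rows make up. A row lasts 1/12 s, in which the tool goes at most 41.7 mm and 7.16 degrees, less where a joint would pass 70% of its speed; a pose out of reach is approached as far as the arm can. A call with a gripper value outside its range is refused whole. The fingers move at their own pace and stop on an object; "newtons" is the grip in N (left out, the last holds). Time passes only in rows, so rows that repeat a pose let the fingers close, or fill a call up. It gives the time, the measured TCP pose, the force and the opening at its end, in the units of the state.
- ctrl.get_obs(): the state, without advancing time (a new reading comes with each control period).
- cams.camera(name): name is "scene" or "side" or "wrist"; returns a dict with "image" (420x560x3 uint8, red, green, blue), "depth" (420x560 float32, m along the optical axis (not along the pixel's ray), 0 where there is no reading), "fx", "fy", "cx", "cy" (pixels), "rvec" (rotation vector, rad) and "tvec" (3), from world to camera coordinates, as OpenCV has them; the wrist camera has in their place "hand_eye" (4x4, takes a point from camera to tool coordinates, whose origin is the TCP and whose axes are the flange's). Camera axes: x right, y down, z forward; pixel columns grow to the right and rows downward; lengths in m; the calibration is good to about 2 mm. A picture is of the moment at which its call begins: read the wrist's pose just before it.
- hand_in(): hands the job in, once; it reports no verdict.
Trained networks look in a picture, given as the dict that the camera call returned (one of the last four; its "shot" number tells which), for a name from the list of things; names that differ only in an ending like _2 or _b are one class to them, and where a whole thing is asked for, a point or a joint stands for the part that bears it (a point fixed in the world has none). Each returns a list of dicts, best first, with "p" (0 to 1); they miss things now and then, are a little off and sometimes report something else, mostly with a low value. They report only what shows in the picture. A call takes as long as a camera call.
- cams.spot_in(picture, name): "box" ([left, top, right, bottom] as shares, 0 to 1, of the picture: columns of its width, rows of its height, round what is visible of it).
- cams.place_of(picture, name): "at" ([column, row] as shares, 0 to 1, of the picture: columns of its width, rows of its height: a listed point, or the origin of a listed thing).
The state is a dict: "time_s": time; "qpos": joint angles; "joint_vel": joint speeds; "tau": joint torques, N m; "ee_pos": TCP position; "eef_rot": TCP orientation; "force": force on the tool from outside, world axes, zero at the start; "moment": the same for the moment, N m; "grip_width": finger opening in m.
Only numpy, scipy, OpenCV 4.12 (cv2) and the standard library are available. Lean on these libraries where they do the work, as an engineer would, in place of code of your own. Each camera call takes 0.05 s, during which the arm holds its last target.

## Task

Open the wider of the two white boxes on the bedside table, the medicine box: press its flush wooden lid down near the edge facing the robot until the touch latch clicks, let it spring ajar, then catch the raised edge and swing the lid up, without flinging it, until it stands upright or leans a little back. Leave the narrower box shut and the amber pill bottle between them standing where it is.

Things in the scene. Friction and masses are not known exactly. Their poses are not given: they have to be found in the camera images.
- wide_lid (a joint): angle (rad) of the wider box's lid about its far-edge hinge: 0 shut, flush with the rim; -0.05 pressed in to the stop, clicked; about 0.5 to 0.6 sprung ajar; 1.57 upright; stop 1.75. Pressing 6 to 10 N, 25 mm in from the free edge, sinks that edge 7 mm to a stop and frees the latch; eased off, the lid rises slowly (1 s), then a friction hinge (1 to 2 N to swing) holds it wherever left.
- wide_lid_edge (a point): middle of the lid's free (robot-side) edge, top face, 80 mm up when shut; moves with the lid. x: across the lid to the hinge, y: along the hinge, z: out of the top. Hinge line 137 mm along +x, 74 mm above the table. Pale wooden lid 143 deep x 136 wide x 12 mm thick, inset in 10 mm walls of a fixed white laminate box 165 deep x 160 wide x 80 high.
- narrow_lid (a joint): angle (rad) of the like lid of the narrower box (105 mm wide, otherwise the same make, depth and height); 0 shut. It has its own touch latch and must stay shut.
- pill_bottle: small amber pill bottle with a white twist cap, 37 mm across the cap, 74 mm high, standing in the gap between the two boxes; origin at the centre of its underside, z up. Not to be knocked over or pushed away.

How it is judged:
By the outcome, as a careful person would: the job done as asked, in the order asked, and still so for the second after the job is handed in, with the robot touching nothing.
It also fails if it takes over 45 s, if anything falls off the work surface, if the arm or the gripper's body presses on something with over 40 N, if the wrist force passes 120 N, or if a joint passes its speed limit or range.

## Working session

There is one attempt and no reset: what is moved stays moved. The work goes in short steps, Python scripts to look and compute and a tool call to move; the robot and the scene stay as the last step left them, time stands still between calls to the robot, and variables do not carry over. Pictures are saved under pics/ and viewed, and the job is handed in when it is done.

Besides the shell and the picture viewer there is one more tool, called after "Call:" as name([rows], argument=value, ...), one row to a line, values as JSON. servo_tool: Moves the arm, as the interface text tells. Its arguments: {"type":"object","properties":{"rows":{"type":"array"},"newtons":{"type":"number"}},"required":["rows"]}

```bash
mkdir -p pics; cat > h.py <<'E'
import numpy as np,cv2
from station import ctrl,cams,hand_in
def save(c,n,): cv2.imwrite('pics/'+n,cv2.cvtColor(c['image'],cv2.COLOR_RGB2BGR))
def world(c,u,v,d=None):
    if d is None: d=c['depth'][int(round(v)),int(round(u))]
    p=np.array([(u-c['cx'])/c['fx']*d,(v-c['cy'])/c['fy']*d,d])
    R=cv2.Rodrigues(np.array(c['rvec'],float))[0]
    return R.T@(p-np.array(c['tvec']).ravel())
def proj(c,P):
    return cv2.projectPoints(np.array(P,float).reshape(-1,3),np.array(c['rvec'],float),np.array(c['tvec'],float),np.array([[c['fx'],0,c['cx']],[0,c['fy'],c['cy']],[0,0,1]]),None)[0].reshape(-1,2)
def cloud(c):
    v,u=np.mgrid[0:420,0:560]; d=c['depth']
    p=np.stack([(u-c['cx'])/c['fx']*d,(v-c['cy'])/c['fy']*d,d],-1)
    R=cv2.Rodrigues(np.array(c['rvec'],float))[0]
    return (p-np.array(c['tvec']).ravel())@R
E
python3 - <<'E'
from h import *
o=ctrl.get_obs();print(o)
for n in('scene','side'):
    c=cams.camera(n);save(c,n+'0.png')
    np.savez(n+'0.npz',**{k:c[k] for k in('image','depth','fx','fy','cx','cy','rvec','tvec')})
    for t in('wide_lid_edge','narrow_lid','pill_bottle'):
        for f in(cams.place_of,cams.spot_in):
            try:
                r=f(c,t)[:2];print(n,t,r)
            except Exception as e: print(n,t,e)
E
```

```text
{'time_s': 0.0, 'qpos': array([-1.32763811e+00,  3.00459911e-01,  1.52159481e+00, -4.56254881e-05,
        1.32070767e+00, -6.65995129e-02]), 'joint_vel': array([-9.76403727e-04,  1.83736696e-04,  6.38364586e-04, -1.96528628e-06,
       -1.87484180e-03, -1.76021809e-03]), 'tau': array([ 9.97265524e-04, -5.31803799e+01, -3.52736270e+01,  7.09080650e-02,
        2.43729103e-02, -1.09736650e-04]), 'ee_pos': array([ 0.16757584, -0.52356434,  0.20488667]), 'eef_rot': array([-3.14042257e+00, -3.37516315e-05,  3.09769029e-01]), 'force': array([-1.26815494, -0.03431407, -0.88686464]), 'moment': array([ 0.05864058,  0.01303748, -0.02974289]), 'grip_width': 0.09374588776619949}
scene wide_lid_edge [{'at': [0.7236, 0.4705], 'p': 0.81}]
scene wide_lid_edge [{'box': [0.6704, 0.4769, 0.7996, 0.5769], 'p': 0.91}]
scene narrow_lid it knows: pill_bottle, wide_lid_edge
scene narrow_lid [{'box': [0.2311, 0.4195, 0.3213, 0.5112], 'p': 0.89}]
scene pill_bottle [{'at': [0.483, 0.6264], 'p': 0.66}]
scene pill_bottle [{'box': [0.468, 0.5581, 0.4966, 0.6398], 'p': 0.73}]
side wide_lid_edge [{'at': [0.4889, 0.844], 'p': 0.97}]
side wide_lid_edge [{'box': [0.318, 0.7471, 0.4993, 0.9521], 'p': 0.82}]
side narrow_lid it knows: pill_bottle, wide_lid_edge
side narrow_lid [{'box': [0.4982, 0.2802, 0.6054, 0.3424], 'p': 0.71}]
side pill_bottle [{'at': [0.4157, 0.5514], 'p': 0.71}]
side pill_bottle [{'box': [0.3991, 0.4845, 0.4318, 0.57], 'p': 0.62}]
```

View pics/scene0.png

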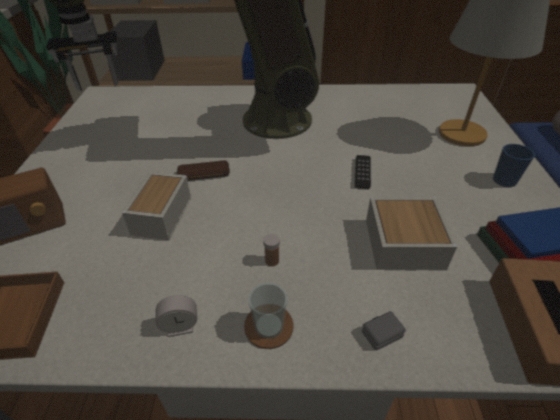

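View pics/side0.png

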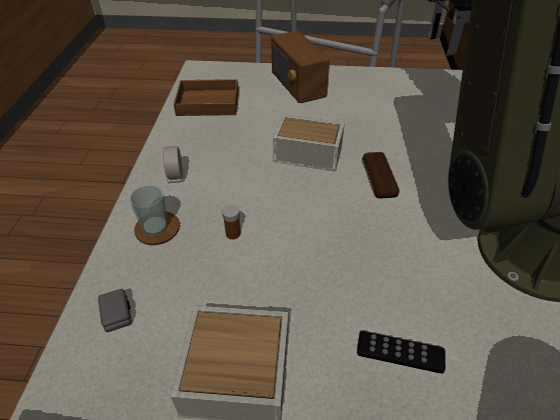

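```bash
python3 - <<'E'
from h import *
for n,pts in(('scene',[(405,198),(374,240),(270,263)]),('side',[(274,354),(230,360),(233,231)])):
    c=np.load(n+'0.npz')
    for p in pts: print(n,p,world(c,*p).round(4))
    P=cloud(c);m=(abs(P[...,2]-.08)<.006)&(c['depth']>0)
    # wooden: saturated
    hsv=cv2.cvtColor(c['image'],cv2.COLOR_RGB2HSV)
    n_,l,s,ce=cv2.connectedComponentsWithStats((m&(hsv[...,1]>40)).astype(np.uint8))
    for i in range(1,n_):
        if s[i,4]>150:
            q=P[l==i][:,:2].astype(np.float32);print('wood',s[i],cv2.minAreaRect(q), cv2.boxPoints(cv2.minAreaRect(q)).round(4).tolist(),P[l==i][:,2].mean())
    n_,l,s,ce=cv2.connectedComponentsWithStats(m.astype(np.uint8))
    for i in range(1,n_):
        if s[i,4]>150:
            q=P[l==i][:,:2].astype(np.float32);print('all',s[i],cv2.minAreaRect(q),cv2.boxPoints(cv2.minAreaRect(q)).round(4).tolist(),P[l==i][:,2].mean())
E
```

```text
scene (405, 198) [0.5238 0.3237 0.081 ]
scene (374, 240) [0.6269 0.2381 0.0405]
scene (270, 263) [ 0.6754 -0.0028  0.0131]
wood [331  26 124   5 323] ((-0.7257542014122009, 0.5399048924446106), (0.581693708896637, 0.0267587099224329), 89.78657531738281) [[-0.7401999831199646, 0.249099999666214], [-0.7135000228881836, 0.24899999797344208], [-0.7113000154495239, 0.8306999802589417], [-0.738099992275238, 0.8307999968528748]] 0.08032484367505235
wood [ 128  175   53   39 1238] ((0.5027939081192017, -0.29657769203186035), (0.08839531987905502, 0.15079988539218903), 81.22576904296875) [[0.42149999737739563, -0.3287999927997589], [0.5705999732017517, -0.35179999470710754], [0.5841000080108643, -0.26440000534057617], [0.4350000023841858, -0.24140000343322754]] 0.07949282679046286
wood [ 18 182  38  33 187] ((0.5287126302719116, -0.5686870217323303), (0.058592770248651505, 0.12071175128221512), 75.4950180053711) [[0.4629000127315521, -0.5819000005722046], [0.579800009727478, -0.6122000217437744], [0.5945000052452087, -0.555400013923645], [0.47760000824928284, -0.5252000093460083]] 0.080312642
[... 5023 characters left out ...]
47599995136261]] 0.08075565632511401
all [514 235  46  25 256] ((0.050916992127895355, 0.057227715849876404), (0.019484609365463257, 0.08345875889062881), 51.614959716796875) [[0.012199999764561653, 0.0754999965429306], [0.07760000228881836, 0.02370000071823597], [0.08969999849796295, 0.039000000804662704], [0.024299999698996544, 0.09080000221729279]] 0.07999045286625833
all [ 171  305  118  103 9688] ((0.5990709662437439, 0.3184412121772766), (0.16194745898246765, 0.16526618599891663), 89.96831512451172) [[0.5163999795913696, 0.23749999701976776], [0.6816999912261963, 0.23739999532699585], [0.6816999912261963, 0.399399995803833], [0.5164999961853027, 0.3995000123977661]] 0.08039619942106459
```

The wide box is axis-aligned. Its lid's free edge is at x≈0.528, y centre≈0.3185, and the hinge is at x≈0.665. I'll travel there with the gripper shut, at z≈0.2.

Call:
servo_tool([
  [0.016, 0.036, 0, 0, 0, 0.118, -1],
  [0.032, 0.072, 0, 0, 0, 0.236, -1],
  [0.048, 0.108, 0, 0, 0, 0.354, -1],
  [0.064, 0.144, 0, 0, 0, 0.472, -1],
  [0.08, 0.18, 0, 0, 0, 0.59, -1],
  [0.096, 0.216, 0, 0, 0, 0.708, -1],
  [0.112, 0.252, 0, 0, 0, 0.826, -1],
  [0.128, 0.288, 0, 0, 0, 0.944, -1],
], newtons=20)

```text
time_s: 1.27
ee_pos: [0.2959, -0.2341, 0.2056]
eef_rot: [3.141, 0.0, 1.259]
force: [0.0, 0.2, -1.0]
grip_width: 0.0442
```

Call:
servo_tool([
  [0.016, 0.036, 0, 0, 0, 0.118, -1],
  [0.032, 0.072, 0, 0, 0, 0.236, -1],
  [0.048, 0.108, 0, 0, 0, 0.354, -1],
  [0.064, 0.144, 0, 0, 0, 0.472, -1],
  [0.08, 0.18, 0, 0, 0, 0.59, -1],
  [0.096, 0.216, 0, 0, 0, 0.708, -1],
  [0.112, 0.252, 0, 0, 0, 0.826, -1],
  [0.128, 0.288, 0, 0, 0, 0.944, -1],
])

```text
time_s: 1.93
ee_pos: [0.4243, 0.0561, 0.2059]
eef_rot: [3.14, 0.001, 2.209]
force: [0.5, -1.1, 0.6]
grip_width: 0.0002
```

Call:
servo_tool([
  [0.016, 0.036, 0, 0, 0, 0.118, -1],
  [0.032, 0.072, 0, 0, 0, 0.236, -1],
  [0.048, 0.108, 0, 0, 0, 0.354, -1],
  [0.064, 0.144, -0.01, 0, 0, 0.472, -1],
  [0.08, 0.18, -0.025, 0, 0, 0.59, -1],
  [0.098, 0.21, -0.045, 0, 0, 0.708, -1],
  [0.116, 0.24, -0.065, 0, 0, 0.826, -1],
  [0.129, 0.2625, -0.085, 0, 0, 0.932, -1],
])

```text
time_s: 2.6
ee_pos: [0.5539, 0.321, 0.1196]
eef_rot: [3.14, 0.001, -3.135]
force: [-0.6, -1.1, 1.1]
grip_width: 0.0002
```

```bash
python3 - <<'E'
from h import *
print(ctrl.get_obs())
c=cams.camera('side');save(c,'side1.png')
E
```

```text
{'time_s': 2.6, 'qpos': array([ 4.67573182e-01,  5.73752917e-01,  1.33575508e+00,  9.97421908e-04,
        1.23051326e+00, -1.11024621e+00]), 'joint_vel': array([ 0.25692986,  0.80038242, -0.64042623, -0.00138424, -0.15507471,
       -0.98497271]), 'tau': array([ -0.25352516, -71.92437887, -30.16305685,   0.07405852,
         0.43556023,   2.06722699]), 'ee_pos': array([0.55394504, 0.32098196, 0.11957022]), 'eef_rot': array([ 3.14005160e+00,  9.89421275e-04, -3.13490251e+00]), 'force': array([-0.62053963, -1.09402163,  1.07579097]), 'moment': array([ 0.06444586, -0.18477127,  0.01612748]), 'grip_width': 0.00020265350929370623}
```

View pics/side1.png

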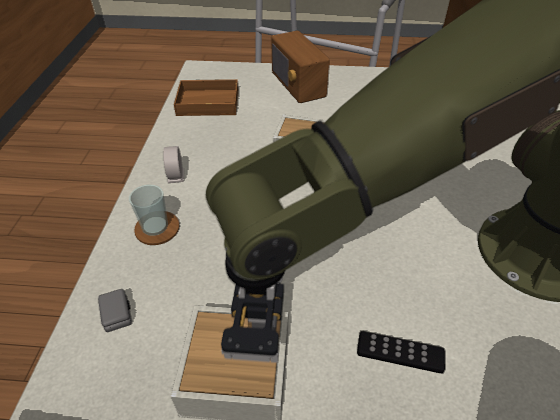

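The closed gripper is above the lid near the robot-side edge, around pixel (252,345). I'll descend slowly to contact.

Call:
servo_tool([
  [0, -0.002, -0.008, 0, 0, 0, -1],
  [0, -0.002, -0.016, 0, 0, 0, -1],
  [0, -0.002, -0.024, 0, 0, 0, -1],
  [0, -0.002, -0.03, 0, 0, 0, -1],
  [0, -0.002, -0.034, 0, 0, 0, -1],
  [0, -0.002, -0.036, 0, 0, 0, -1],
  [0, -0.002, -0.037, 0, 0, 0, -1],
  [0, -0.002, -0.037, 0, 0, 0, -1],
])

```text
time_s: 3.32
ee_pos: [0.5536, 0.3205, 0.0777]
eef_rot: [-3.141, -0.004, -3.127]
force: [-1.1, -0.5, 1.5]
grip_width: 0.0002
```

Call:
servo_tool([
  [0, 0, -0.0005, 0, 0, 0, -1],
  [0, 0, -0.001, 0, 0, 0, -1],
  [0, 0, -0.0015, 0, 0, 0, -1],
  [0, 0, -0.002, 0, 0, 0, -1],
  [0, 0, -0.0025, 0, 0, 0, -1],
  [0, 0, -0.003, 0, 0, 0, -1],
  [0, 0, -0.003, 0, 0, 0, -1],
  [0, 0, -0.003, 0, 0, 0, -1],
])

```text
time_s: 3.98
ee_pos: [0.5536, 0.3205, 0.0748]
eef_rot: [-3.141, -0.004, -3.127]
force: [0.1, -1.2, 3.4]
grip_width: 0.0006
```

Call:
servo_tool([
  [0, 0, -0.0005, 0, 0, 0, -1],
  [0, 0, -0.001, 0, 0, 0, -1],
  [0, 0, -0.0015, 0, 0, 0, -1],
  [0, 0, -0.002, 0, 0, 0, -1],
  [0, 0, -0.002, 0, 0, 0, -1],
  [0, 0, -0.002, 0, 0, 0, -1],
  [0, 0, -0.002, 0, 0, 0, -1],
  [0, 0, -0.002, 0, 0, 0, -1],
])

```text
time_s: 4.65
ee_pos: [0.5537, 0.3206, 0.0732]
eef_rot: [-3.141, -0.003, -3.127]
force: [-2.2, -0.9, 7.9]
grip_width: 0.0006
```

Call:
servo_tool([
  [0, 0, -0.0005, 0, 0, 0, -1],
  [0, 0, -0.001, 0, 0, 0, -1],
  [0, 0, -0.001, 0, 0, 0, -1],
  [0, 0, -0.001, 0, 0, 0, -1],
  [0, 0, -0.001, 0, 0, 0, -1],
  [0, 0, -0.001, 0, 0, 0, -1],
  [0, 0, -0.001, 0, 0, 0, -1],
  [0, 0, -0.001, 0, 0, 0, -1],
])

```text
time_s: 5.32
ee_pos: [0.5538, 0.3205, 0.0728]
eef_rot: [-3.141, -0.003, -3.127]
force: [-3.8, -1.7, 9.2]
grip_width: 0.0008
```

At the stop: z has settled at 72.8 mm with about 9 N. I'll ease off, then lift clear ahead of the rising lid.

Call:
servo_tool([
  [0, 0, 0.002, 0, 0, 0, -1],
  [0, 0, 0.004, 0, 0, 0, -1],
  [0, 0, 0.007, 0, 0, 0, -1],
  [-0.003, 0, 0.015, 0, 0, 0, -1],
  [-0.01, 0, 0.03, 0, 0, 0, -1],
  [-0.025, 0, 0.045, 0, 0, 0, -1],
  [-0.045, 0, 0.065, 0, 0, 0, -1],
  [-0.065, 0, 0.085, 0, 0, 0, -1],
])

```text
time_s: 5.98
ee_pos: [0.4877, 0.3203, 0.1585]
eef_rot: [-3.141, -0.004, -3.127]
force: [0.2, 0.2, 0.5]
grip_width: 0.0004
```

Call:
servo_tool([
  [-0.02, 0, 0.01, 0, 0, 0, -1],
  [-0.04, 0, 0.02, 0, -0.1, 0, -1],
  [-0.05, 0, 0.02, 0, -0.2, 0, -1],
  [-0.05, 0, 0.02, 0, -0.3, 0, -1],
  [-0.05, 0, 0.02, 0, -0.4, 0, -1],
  [-0.05, 0, 0.02, 0, -0.5, 0, -1],
  [-0.05, 0, 0.02, 0, -0.6, 0, -1],
  [-0.05, 0, 0.02, 0, -0.7, 0, -1],
])

```text
time_s: 6.65
ee_pos: [0.4372, 0.3208, 0.1795]
eef_rot: [-3.132, 0.698, -3.123]
force: [0.2, -1.0, -0.5]
grip_width: 0.0005
```

```bash
python3 - <<'E'
from h import *
o=ctrl.get_obs();print(o['qpos'].round(3),o['ee_pos'],o['eef_rot'],o['force'])
for n in('scene','side'):
    c=cams.camera(n);save(c,n+'2.png')
    P=cloud(c);m=(c['depth']>0)&(P[...,0]>.5)&(P[...,0]<.69)&(P[...,1]>.25)&(P[...,1]<.385)&(P[...,2]>.09)&(P[...,2]<.23)
    q=P[m];
    for x in np.arange(.5,.69,.02):
        s=q[(q[:,0]>x)&(q[:,0]<x+.02)]
        if len(s): print(n,round(x,2),len(s),s[:,2].min().round(3),np.median(s[:,2]).round(3),s[:,2].max().round(3))
    print(cams.place_of(c,'wide_lid_edge')[:1],[ (r['at'],world(c,r['at'][0]*560,r['at'][1]*420)) for r in cams.place_of(c,'wide_lid_edge')[:1]])
E
```

```text
[ 0.794  0.103  1.983 -0.8    0.69  -0.252] [0.4372367  0.32077644 0.17952644] [-3.13191819  0.69797761 -3.12287111] [ 0.17432749 -1.01846762 -0.5377503 ]
scene 0.54 284 0.132 0.141 0.145
scene 0.56 581 0.121 0.132 0.142
scene 0.58 573 0.111 0.121 0.13
scene 0.6 583 0.096 0.111 0.12
scene 0.62 604 0.09 0.1 0.108
scene 0.64 295 0.09 0.093 0.098
[{'at': [0.7309, 0.4407], 'p': 0.92}] [([0.7309, 0.4407], array([0.55071827, 0.3146031 , 0.14257736]))]
side 0.54 932 0.112 0.143 0.148
side 0.56 992 0.122 0.135 0.143
side 0.58 953 0.116 0.123 0.131
side 0.6 914 0.093 0.112 0.12
side 0.62 878 0.094 0.101 0.109
side 0.64 431 0.09 0.093 0.098
[{'at': [0.4679, 0.7907], 'p': 0.75}] [([0.4679, 0.7907], array([0.55046704, 0.31875053, 0.14596628]))]
```

View pics/scene2.png

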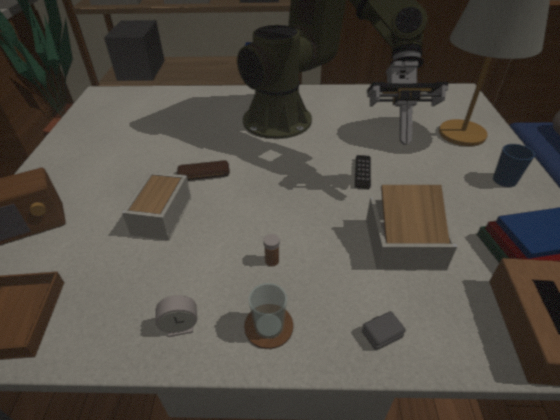

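View pics/side2.png

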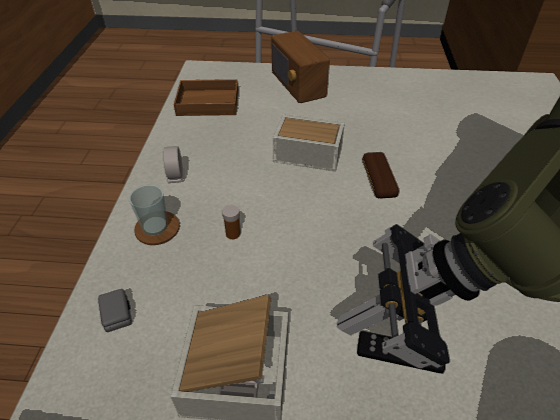

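The lid sprang ajar to about 0.51 rad, with its edge at x≈0.548, z≈0.146. The narrow box and the bottle are untouched. I'll slide the tilted finger in under the raised edge.

Call:
servo_tool([
  [0.015, -0.002, -0.025, 0, 0, 0, -1],
  [0.03, -0.002, -0.05, 0, 0, 0, -1],
  [0.045, -0.002, -0.07, 0, 0, 0, -1],
  [0.058, -0.002, -0.08, 0, 0, 0, -1],
  [0.075, -0.002, -0.083, 0, 0, 0, -1],
  [0.095, -0.002, -0.085, 0, 0, 0, -1],
  [0.113, -0.002, -0.086, 0, 0, 0, -1],
  [0.113, -0.002, -0.086, 0, 0, 0, -1],
])

```text
time_s: 7.62
ee_pos: [0.5543, 0.3176, 0.0933]
eef_rot: [-3.13, 0.69, -3.127]
force: [0.3, 0.8, 0.0]
grip_width: 0.0006
```

```bash
python3 - <<'E'
from h import *
o=ctrl.get_obs();print(o['qpos'].round(3),o['ee_pos'],o['eef_rot'],o['force'])
c=cams.camera('side');save(c,'side3.png')
E
```

```text
[ 0.621  0.409  1.826 -0.913  0.49  -0.226] [0.55425353 0.31758761 0.09330962] [-3.12986911  0.69035415 -3.12690115] [0.25013172 0.7594109  0.02961462]
```

View pics/side3.png

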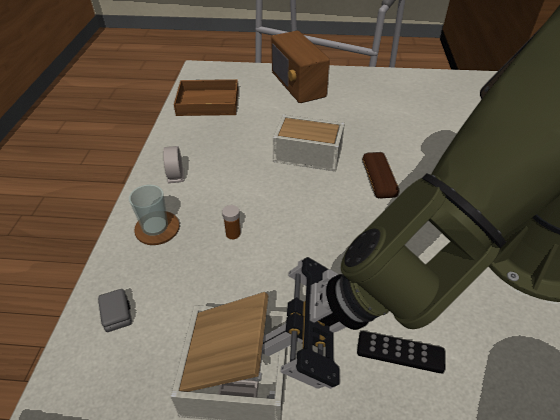

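Call:
servo_tool([
  [-0.002, 0.001, 0.008, 0, 0.02, 0, -1],
  [-0.003, 0.001, 0.014, 0, 0.04, 0, -1],
  [-0.002, 0.001, 0.019, 0, 0.06, 0, -1],
  [0, 0.001, 0.024, 0, 0.08, 0, -1],
  [0.003, 0.001, 0.029, 0, 0.1, 0, -1],
  [0.005, 0.001, 0.034, 0, 0.12, 0, -1],
  [0.008, 0.001, 0.039, 0, 0.14, 0, -1],
  [0.008, 0.001, 0.039, 0, 0.14, 0, -1],
])

```text
time_s: 8.33
ee_pos: [0.5614, 0.3188, 0.1338]
eef_rot: [-3.134, 0.55, -3.129]
force: [0.5, 0.8, 0.6]
grip_width: 0.0001
```

```bash
python3 - <<'E'
from h import *
o=ctrl.get_obs();print(o['qpos'].round(3),o['ee_pos'],o['eef_rot'],o['force'])
c=cams.camera('side');save(c,'side4.png')
P=cloud(c);m=(c['depth']>0)&(P[...,1]>.25)&(P[...,1]<.30)&(P[...,2]>.1)&(P[...,2]<.25)&(P[...,0]>.54)&(P[...,0]<.69)
q=P[m][:,[0,2]];print(np.polyfit(q[:,0],q[:,1],1),np.arctan(-np.polyfit(q[:,0],q[:,1],1)[0]),q.min(0),q.max(0))
E
```

```text
[ 0.58   0.372  1.703 -0.493  0.653 -0.668] [0.56135119 0.31882837 0.13377797] [-3.13402076  0.55012953 -3.12922732] [0.5131941  0.76202617 0.60147805]
[-0.80670207  0.62181295] 0.6788142281866485 [0.55851915 0.1003362 ] [0.64569376 0.16863341]
```

View pics/side4.png

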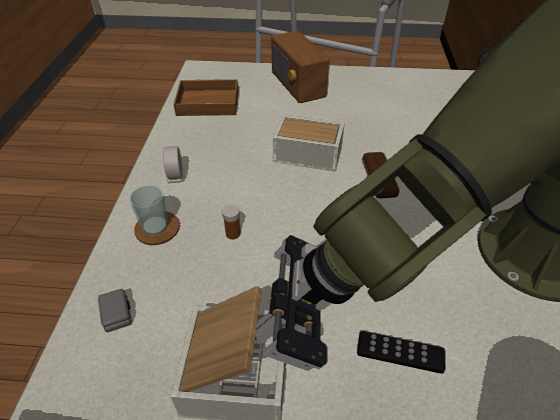

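The lid follows: 0.68 rad by the depth fit, against 0.70 planned. Continuing along the arc.

Call:
servo_tool([
  [0.004, 0, 0.003, 0, 0, 0, -1],
  [0.008, 0, 0.007, 0, 0, 0, -1],
  [0.012, 0, 0.011, 0, 0, 0, -1],
  [0.016, 0, 0.0145, 0, 0, 0, -1],
  [0.02, 0, 0.018, 0, 0, 0, -1],
  [0.0245, 0, 0.022, 0, 0, 0, -1],
  [0.028, 0, 0.0245, 0, 0, 0, -1],
  [0.031, 0, 0.027, 0, 0, 0, -1],
])

```text
time_s: 9.05
ee_pos: [0.5924, 0.3186, 0.1602]
eef_rot: [-3.133, 0.551, -3.129]
force: [0.6, 0.0, -0.4]
grip_width: 0.0005
```

Call:
servo_tool([
  [0.004, 0, 0.003, 0, 0, 0, -1],
  [0.008, 0, 0.0055, 0, 0, 0, -1],
  [0.012, 0, 0.008, 0, 0, 0, -1],
  [0.016, 0, 0.01, 0, 0, 0, -1],
  [0.02, 0, 0.012, 0, 0, 0, -1],
  [0.0245, 0, 0.014, 0, 0, 0, -1],
  [0.028, 0, 0.0155, 0, 0, 0, -1],
  [0.031, 0, 0.0165, 0, 0, 0, -1],
])

```text
time_s: 9.72
ee_pos: [0.6238, 0.3185, 0.1768]
eef_rot: [-3.133, 0.551, -3.129]
force: [0.1, -0.3, -0.1]
grip_width: 0.0005
```

```bash
cat >> h.py <<'E'
def lid(tag):
    o=ctrl.get_obs();print(o['time_s'],o['qpos'].round(3),o['ee_pos'].round(4),o['eef_rot'].round(3),o['force'].round(1))
    for n in('side','scene'):
        c=cams.camera(n);save(c,n+tag+'.png')
        P=cloud(c);hsv=cv2.cvtColor(c['image'],cv2.COLOR_RGB2HSV)
        m=(c['depth']>0)&(hsv[...,1]>60)&(P[...,1]>.25)&(P[...,1]<.385)&(P[...,2]>.09)&(P[...,2]<.23)&(P[...,0]>.55)&(P[...,0]<.73)
        m=cv2.erode(m.astype(np.uint8),np.ones((3,3)))>0
        q=P[m];print(n,len(q))
        for z in np.arange(.09,.23,.02):
            s=q[(q[:,2]>z)&(q[:,2]<z+.02)]
            if len(s)>5: print('z',z.round(2),len(s),np.percentile(s[:,0],[5,50,95]).round(4))
E
python3 -c "
from h import *
lid('5')"
```

```text
9.7167 [ 0.521  0.425  1.517 -0.394  0.751 -0.831] [0.6238 0.3185 0.1768] [-3.133  0.551 -3.129] [ 0.1 -0.3 -0.1]
side 457
z 0.19 453 [0.6274 0.6311 0.6347]
scene 3150
z 0.09 411 [0.6624 0.6655 0.6682]
z 0.11 514 [0.6578 0.6609 0.6638]
z 0.13 533 [0.6523 0.6558 0.659 ]
z 0.15 519 [0.647  0.6504 0.6537]
z 0.17 577 [0.6422 0.6455 0.6486]
z 0.19 596 [0.6356 0.64   0.6434]
```

View pics/side5.png

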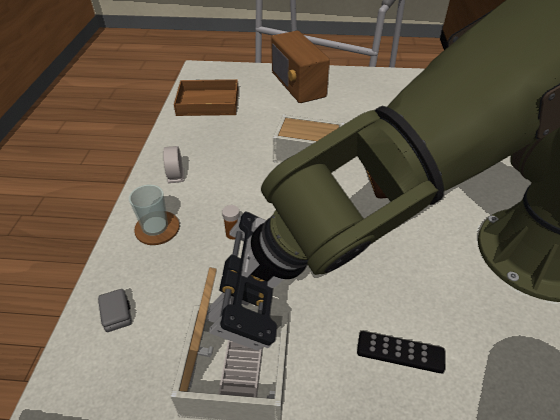

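The lid is at about 1.32 rad (top-face slope in the scene view) and the finger tip is still on its underside. Last stretch, to about 1.63.

Call:
servo_tool([
  [0.005, 0, 0.001, 0, 0, 0, -1],
  [0.01, 0, 0.002, 0, 0, 0, -1],
  [0.015, 0, 0.003, 0, 0, 0, -1],
  [0.02, 0, 0.004, 0, 0, 0, -1],
  [0.025, 0, 0.0045, 0, 0, 0, -1],
  [0.029, 0, 0.005, 0, 0, 0, -1],
  [0.033, 0, 0.005, 0, 0, 0, -1],
  [0.035, 0, 0.005, 0, 0, 0, -1],
])

```text
time_s: 10.48
ee_pos: [0.6594, 0.3184, 0.1817]
eef_rot: [-3.133, 0.551, -3.13]
force: [0.1, -0.1, 0.0]
grip_width: -0.0
```

```bash
python3 -c "
from h import *
lid('6')"
```

```text
10.4833 [ 0.492  0.483  1.419 -0.363  0.777 -0.888] [0.6594 0.3184 0.1817] [-3.133  0.551 -3.13 ] [ 0.1 -0.1  0. ]
side 1552
z 0.09 123 [0.6608 0.6614 0.6621]
z 0.11 158 [0.6615 0.6624 0.6632]
z 0.13 138 [0.6627 0.6636 0.6645]
z 0.15 94 [0.6644 0.665  0.666 ]
z 0.17 140 [0.6656 0.6665 0.6672]
z 0.19 426 [0.667  0.6678 0.6742]
z 0.21 473 [0.6687 0.6726 0.6769]
scene 2694
z 0.09 288 [0.6724 0.6741 0.6755]
z 0.11 391 [0.6737 0.6754 0.677 ]
z 0.13 399 [0.6749 0.6766 0.6784]
z 0.15 434 [0.6765 0.678  0.6798]
z 0.17 457 [0.6777 0.6792 0.6811]
z 0.19 526 [0.6783 0.6805 0.6823]
z 0.21 199 [0.6732 0.6772 0.6818]
```

The lid is at about 1.635 rad, leaning slightly back. I'll retreat straight toward the robot, then up.

Call:
servo_tool([
  [-0.005, 0, 0.002, 0, 0, 0, -1],
  [-0.015, 0, 0.006, 0, 0, 0, -1],
  [-0.03, 0, 0.015, 0, 0, 0, -1],
  [-0.05, 0, 0.03, 0, 0, 0, -1],
  [-0.075, 0, 0.05, 0, 0, 0, -1],
  [-0.1, 0, 0.07, 0, 0, 0, -1],
  [-0.125, 0, 0.085, 0, 0, 0, -1],
  [-0.14, 0, 0.09, 0, 0, 0, -1],
])

```text
time_s: 11.25
ee_pos: [0.5168, 0.3187, 0.275]
eef_rot: [-3.136, 0.554, -3.13]
force: [0.7, -0.3, 1.0]
grip_width: 0.0004
```

Call:
servo_tool([
  [-0.01, 0, 0, 0, 0, 0, -1],
  [-0.025, 0, 0, 0, 0, 0, -1],
  [-0.04, 0, 0, 0, 0, 0, -1],
  [-0.05, 0, 0, 0, 0, 0, -1],
  [-0.05, 0, 0, 0, 0, 0, -1],
  [-0.05, 0, 0, 0, 0, 0, -1],
  [-0.05, 0, 0, 0, 0, 0, -1],
  [-0.05, 0, 0, 0, 0, 0, -1],
])

```text
time_s: 11.92
ee_pos: [0.4672, 0.3186, 0.2749]
eef_rot: [-3.136, 0.554, -3.131]
force: [-0.1, -0.4, 0.7]
grip_width: 0.0007
```

```bash
python3 -c "
from h import *
lid('7')
c=cams.camera('scene');print(cams.spot_in(c,'pill_bottle')[:1],cams.spot_in(c,'narrow_lid')[:1])"
```

```text
11.9167 [ 0.695  0.062  1.733 -0.428  0.948 -0.703] [0.4672 0.3186 0.2749] [-3.136  0.554 -3.131] [-0.1 -0.4  0.7]
side 2298
z 0.09 213 [0.6608 0.6615 0.6623]
z 0.11 317 [0.6618 0.6626 0.6634]
z 0.13 300 [0.6631 0.664  0.6648]
z 0.15 295 [0.6644 0.6653 0.6661]
z 0.17 320 [0.6658 0.6666 0.6675]
z 0.19 406 [0.6672 0.6681 0.6758]
z 0.21 447 [0.6689 0.6732 0.6775]
scene 2626
z 0.09 258 [0.6723 0.6741 0.6758]
z 0.11 368 [0.6735 0.6754 0.6769]
z 0.13 413 [0.6749 0.6766 0.6783]
z 0.15 419 [0.6764 0.678  0.6797]
z 0.17 466 [0.6777 0.6793 0.6811]
z 0.19 524 [0.6779 0.6806 0.6822]
z 0.21 178 [0.6728 0.6772 0.6819]
[{'box': [0.472, 0.5612, 0.4952, 0.6355], 'p': 0.56}] [{'box': [0.2348, 0.42, 0.325, 0.5048], 'p': 0.87}]
```

View pics/scene7.png

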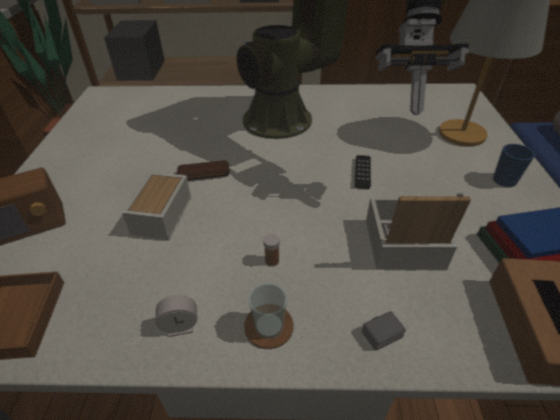

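View pics/side7.png

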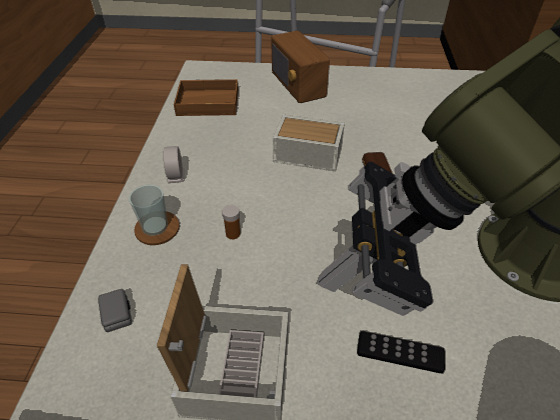

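The wide lid stands upright and leans slightly back, around scene pixel (428,220). The bottle at (271,250) and the shut narrow box at (158,205) are unmoved, and the arm is clear.

```bash
python3 -c "
from h import *
print(hand_in())"
```

```text
the job is handed in; nothing more can be done
None
```

The medicine box is open: its lid stands at about 1.635 rad, just past upright and leaning slightly back. I handed the job in at about 12 s.

- **Press:** I pushed the lid down near the robot-side edge until it reached the stop at about 9 N. I then eased off and lifted clear, and the lid sprang ajar to about 0.5 rad.
- **Swing:** I slid the tilted, closed fingers under the raised edge and swung the lid slowly up along its arc.
- **Last checks:** With the arm withdrawn and touching nothing, both cameras gave the same lid angle as before I let go. In the same pictures the narrow box is still shut and the pill bottle is standing where it was. No check failed or disagreed.

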